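Clamp the loose strip in the jig with self-closing tweezers

ROBOT

A 7-joint arm with a two-finger parallel gripper is mounted at the origin on a cart in front of the work surface, level with it; the furniture and walls round the work are solid. World frame = base frame: x ahead of the robot, y to its left, z up, the work surface at z = 0. Lengths are in m, angles in rad, forces in N, time in s.
With the tool pointing down it reaches from about 0.35 to 0.9 m from the base axis. Payload 8.1 kg.
Tool frame: the origin (TCP) lies between the finger pads; the fingertips stand 17 mm ahead of it and the grasp point (between the pads) lies 2 mm behind it; z points along the fingers, y is the line along which they close (so a half turn about z gives the same grasp; the last joint's range is limited). The gripper opens to 92 mm and grips with 3 to 60 N. Pads are 19 mm wide; open, the fingers measure 130 mm over their backs; the gripper's body (75 mm by 190 mm) begins 47 mm behind the grasp point.
Start: joints at [1.013, 0.434, 0.025, 1.573, -0.012, 1.134, -0.075], TCP at [0.275, -0.561, 0.244] pointing down, gripper open.
Joint ranges: [-2.62, 2.62], [-0.44, 2.09], [-1.27, 1.32], [0.08, 2.57], [-1.32, 4.46], [0.12, 2], [-2.74, 2.74]. Speed limits (rad/s): [2.22, 2.22, 3.01, 3.01, 3.14, 3.14, 3.14].

INTERFACE

Orientations are given as a rotation vector (axis times angle).
In Python, from cell import observe, get_image, calibration, sign_off, look_for, regions_of, landmark_of gives the robot as it stands.
- The arm moves only by the tool jog_arm, never from a script. Its argument "plan" is a list of rows, each an object with "offset": the shift along the tool's x, y, z normalised to -1 to 1, where 1 is 0.15 m, a list of three; "twist": the turn, a rotation vector about the tool's x, y, z normalised to -1 to 1, where 1 is 2 pi rad, a list of three; "fingers": the gripper command: -1 is shut, 1 is fully open, values between are in proportion. In form: [{"offset": [x, y, z], "twist": [ax, ay, az], "fingers": fingers}, ...]. A call has 1 to 20 rows; each row is the pose to reach, as a shift and turn from the pose commanded when the call began, along the tool's axes at that moment, turning the shorter way round; what a row does not reach only later rows make up. A row lasts 1/8 s, in which the tool goes at most 62.5 mm and 10.7 degrees, less where a joint would pass 70% of its speed; a pose out of reach is approached as far as the arm can. A call with a number of a shift or a turn outside -1 to 1 is refused whole. A call with a gripper value outside its range is refused whole. The fingers move at their own pace and stop on an object; "newtons" is the grip in N (left out, the last holds). Time passes only in rows, so rows that repeat a pose let the fingers close. It gives the time, the measured TCP pose, the force, the opening and the grip force at its end, in the units of the state.
- observe(): the state, without advancing time (a new reading comes with each control period).
- get_image(name): name is "scene" or "top" or "wrist"; returns the picture (400x640x3 uint8, red, green, blue); there is no depth.
- calibration(name): a dict with "fov_y" (degrees; the focal length in pixels is half the picture's height over the tangent of half this angle, whatever the lens; pixels are square), "cx", "cy" (the principal point, pixels), "k1" (the pictures are not rectified: a ray, as slopes to the right and down, at radius r is drawn at 1 + k1 r^2 times it, then the intrinsics apply), "position" and "attitude" of the camera in the world. Camera axes: x right, y down, z forward; pixel columns grow to the right and rows downward; lengths in m; the calibration is good to about 2 mm. A picture is of the moment at which its call begins: read the wrist's pose just before it. calibration takes no time and is no camera call; for the wrist camera it gives the pose at the moment of the call.
- sign_off(): hands the job in; it is judged then, once.
Trained networks look in the newest picture that a camera, given by its name, has taken for a name from the list of things; names that differ only in an ending like _2 or _b are one class to them, and where a whole thing is asked for, a point or a joint stands for the part that bears it (a point fixed in the world has none). Each returns a list of dicts, best first, with "conf" (0 to 1); they miss things now and then, are a little off and sometimes report something else, mostly with a low value. They report only what shows in the picture. A call takes as long as a camera call.
- look_for(thing, camera): "box" ([left, top, width, height] as shares, 0 to 1, of the picture: columns of its width, rows of its height, round what is visible of it).
- regions_of(thing, camera): "region" (400x640 bool, what is visible of it) and "box" ([left, top, width, height] as shares, 0 to 1, of the picture: columns of its width, rows of its height, round what is visible of it).
- landmark_of(thing, camera): "at" ([row, column] as shares, 0 to 1, of the picture: columns of its width, rows of its height: a listed point, or the origin of a listed thing).
The state is a dict: "clock": time; "joints": joint angles; "dq": joint speeds; "joint_efforts": joint torques, N m; "position": TCP position; "ee_rot": TCP orientation; "force": force on the tool from outside, world axes, zero at the start; "ft_torque": the same for the moment, N m; "width": opening from 0.0 (shut) to 1.0 (fully open); "gripper_force": force on a finger pad.
Only numpy, scipy, OpenCV 4.12 (cv2) and the standard library are available. Lean on these libraries where they do the work, as an engineer would, in place of code of your own. Each camera call takes 0.05 s, during which the arm holds its last target. There are 200 camera calls.

TASK

The orange-handled self-closing clamp tweezers are parked on the wooden rack. Squeeze their handles so the jaws open, lift them off, set them over the steel fence of the jig and the loose brass strip beside it, fully down, then push them gently along the fence towards the blue post until they press in its sprung red tip, and let go there while keeping them down, so that the strip is held flat against the fence and the tweezers stay leaning on the tip. Do not press the stop hard, and leave the bench tools alone.

Things in the scene. Friction and masses are not known exactly. Their poses are not given: they have to be found in the camera images.
- clamp: Self-closing clamp tweezers (spring clamp), 0.13 kg, loose, upright. Origin: middle of the underside of its saddle, a black block 26 mm long in x, 14 wide in y, 28 high. x along the work it straddles, y across the jaws, z up; half a turn makes no difference. The jaw pads (rubber, 24 mm long in x) hang 22 mm below the origin, jaw bottoms 26 mm below: 10 mm apart parked, 29 mm fully open.
- clamp_handles (a point): Point midway between the two orange flat handles, 46 mm above the clamp's origin, axes as the clamp's. Handles: 24 mm wide in x, 22 to 62 mm above the origin; parked 51 mm apart over their backs here, 60 mm at the top. Pinched along y here they yield at 10 to 14 N; with 20 N or more they stop, parallel, 28 mm over their backs, jaws fully open. Let go, the jaws shut with about 12 N.
- jaw_left (a joint): angle of the jaw on the clamp's +y side, rad: 0 as parked on the 10 mm rail, 0.30 fully open, about 0.06 when shut on fence and strip (14 mm), -0.03 when shut on nothing
- jaw_right (a joint): the same for the jaw on the clamp's -y side
- rack: Wooden parking rack, fixed: foot 120 x 80 x 10 mm, on it an upright plywood rail 90 mm long in x, 10 mm thick in y, its top 55 mm above the bench. Origin: middle of the underside. The clamp starts astride this rail with its saddle on the rail top, within 20 mm of the middle.
- jig: Aluminium jig plate, fixed, 200 x 92 x 12 mm. Origin on the bench; x along the fence towards the blue post, z up. Steel fence: y = 0 to 8 mm, x = -65 to 75 mm, top 57 mm above the bench. The strip's slot lies at its -y side, inside a low kerb (22 mm above the bench, out to y = -17.5 mm); nothing else near the fence but the blue post is over 24 mm high.
- fence_top (a point): Point level with the fence top, at jig x = 0 and jig y = 1 mm: the middle of the 14 mm that fence and strip make together once the strip lies flat against the fence; axes as the jig's. The clamp's origin comes down to this height when its saddle sits on the fence. Fingers that rise as they open would lift the clamp some 5 mm on letting go: keep it down then.
- strip: Loose brass strip, 110 x 6 x 45 mm, standing on edge in the slot, 0.15 kg; origin: middle of its underside; x along its length, y across its thickness. It starts 1.5 to 3 mm away from the fence; flat against the fence its middle is at jig y = -3 mm; its top is level with the fence's top.
- stop_post: Blue stop post on the jig (origin and axes the jig's): face at jig x = 85 mm, top 85 mm above the bench. From its face towards -x, at jig y = 1 mm and 18 mm above the fence top, stands a brass screw with a sprung red tip 12 mm across. The post and its tip are rigid once the tip is pushed in 7 mm.
- tip_range (a point): Middle of the range in which the tip's end may lie (jig x = 57 mm, 18 mm above the fence top). The screw is set anew each time and is not measured: the tip's end is anywhere within 14 mm of here along x. Set the clamp down with its middle at jig x 0 to 20 mm, slide it along +x and feel for the tip. It pushes back with 1 N at first, 0.3 N more per mm, 3 N when 7 mm in, then is rigid.
- tape_measure: yellow tape measure, 37 x 74 x 64 mm, standing on the bench; leave it alone
- pliers_bench: pliers with red handles, 48 x 193 x 13 mm, lying on the bench; leave them alone

How it is judged:
By the outcome, as a careful person would: the job done as asked, in the order asked, and still so for the second after the job is handed in, with the robot touching nothing.
It also fails if it takes over 51 s, if anything falls off the work surface, if the arm or the gripper's body presses on something with over 40 N, if the wrist force passes 120 N, or if a joint passes its speed limit or range.

## Working session

There is one attempt and no reset: what is moved stays moved. The work goes in short steps, Python scripts to look and compute and a tool call to move; the robot and the scene stay as the last step left them, time stands still between calls to the robot, and variables do not carry over. Pictures are saved under pics/ and viewed, at most 10 in all, crops included, and the job is handed in when it is done.

Besides the shell and the picture viewer there is one more tool, called after "Request:" by a JSON object that holds its "name" and its "arguments", one argument or row to a line. jog_arm: Moves the arm, as the interface text tells. Scaled input: -1 to 1 covers 0.15 m each way for a shift and 2 pi rad each way for a turn. Its arguments: {"type":"object","properties":{"plan":{"type":"array","items":{"type":"object","properties":{"offset":{"type":"array","items":{"type":"number","minimum":-1,"maximum":1}},"twist":{"type":"array","items":{"type":"number","minimum":-1,"maximum":1}},"fingers":{"type":"number"}}}},"newtons":{"type":"number"}},"required":["plan"]}

```bash
ls; mkdir -p pics; cat > h.py <<'E'
import numpy as np, cv2
from scipy.spatial.transform import Rotation as R
from cell import *
def save(cam,fn):
    im=get_image(cam); cv2.imwrite('pics/'+fn,im[:,:,::-1]); return im
def K(c):
    f=200/np.tan(np.radians(c['fov_y'])/2); return f
def rot(c):
    a=np.array(c['attitude'],float)
    return a if a.shape==(3,3) else R.from_rotvec(a).as_matrix()
def ray(c,row,col):
    f=K(c); d=np.array([(col-c['cx'])/f,(row-c['cy'])/f]); u=d.copy()
    for _ in range(30): u=d/(1+c['k1']*(u@u))
    return rot(c)@np.array([u[0],u[1],1])
def at_z(c,row,col,z):
    v=ray(c,row,col); p=np.array(c['position']); return p+v*(z-p[2])/v[2]
def proj(c,P):
    q=rot(c).T@(np.array(P)-c['position']); u=q[:2]/q[2]; u=u*(1+c['k1']*(u@u)); return u*K(c)+[c['cx'],c['cy']]
E
python3 - <<'E'
from h import *
print(observe())
for cam in ['scene','top','wrist']: print(calibration(cam))
save('top','top0.png'); save('scene','scene0.png')
c=calibration('top')
for n,z in [('clamp',.055),('clamp_handles',.101),('rack',0),('jig',0),('fence_top',.057),('strip',.012),('stop_post',0),('tip_range',.075)]:
  for cam in ['top','scene']:
    r=landmark_of(n,cam)
    for q in r[:2]:
        row,col=q['at'][0]*400,q['at'][1]*640
        print(n,cam,round(q['conf'],2),round(row),round(col),at_z(calibration(cam),row,col,z).round(4))
E
```

```text
pics
{'clock': 0.0, 'joints': array([ 1.01341913,  0.435241  ,  0.02495216,  1.57407401, -0.01161064,
        1.13400732, -0.07512315]), 'dq': array([-0.00069847,  0.00070613, -0.00067582,  0.00075849, -0.00082771,
        0.00111867,  0.00268077]), 'joint_efforts': array([-1.15614755e-03, -6.67845654e+01,  9.84886140e-01, -3.14465761e+01,
       -6.06257049e-02,  4.29037982e-02,  1.37031102e-04]), 'position': array([ 0.27429367, -0.5610615 ,  0.24294245]), 'ee_rot': array([-3.05927889e+00, -7.07761749e-01,  7.51529078e-04]), 'force': array([-0.33083739,  0.42148702,  1.19866539]), 'ft_torque': array([-0.01144232, -0.02356745,  0.021384  ]), 'gripper_force': 0.0, 'width': 0.9974895680250159}
{'fov_y': 53.288260178955575, 'cx': 315.48669051009944, 'cy': 200.24337005289186, 'k1': -0.011996293264300094, 'position': array([-0.08475205,  0.68361738,  0.76628956]), 'attitude': array([-0.85598449,  2.37847746, -1.24066592])}
{'fov_y': 52.52084309193085, 'cx': 321.2824303321512, 'cy': 200.19396141775815, 'k1': -0.029474085821684214, 'position': array([ 0.4466707 , -0.03024353,  1.27008039]),
[... 395 characters left out ...]
op 0.55 197 263 [0.5325 0.1125 0.101 ]
clamp_handles scene 0.6 223 276 [0.5509 0.0996 0.101 ]
clamp_handles scene 0.26 255 283 [0.4481 0.1812 0.101 ]
rack top 0.69 195 271 [0.5464 0.0997 0.    ]
rack scene 0.94 252 283 [0.5357 0.0976 0.    ]
jig top 0.87 197 371 [ 0.534  -0.2146  0.    ]
jig scene 0.6 203 342 [ 0.5485 -0.2033  0.    ]
fence_top top 0.77 194 373 [ 0.5405 -0.213   0.057 ]
fence_top scene 0.7 184 343 [ 0.5654 -0.2292  0.057 ]
strip top 0.45 191 366 [ 0.5513 -0.1961  0.012 ]
strip scene 0.42 198 340 [ 0.5647 -0.2123  0.012 ]
tip_range top 0.81 189 356 [ 0.554 -0.16   0.075]
tip_range scene 0.89 192 335 [ 0.5445 -0.1529  0.075 ]
tip_range scene 0.24 255 283 [0.4671 0.1635 0.075 ]
```

```bash
python3 - <<'E'
import cv2
a=cv2.imread('pics/top0.png');
cv2.imwrite('pics/topc.png',cv2.resize(a[120:290,210:450],None,fx=3.3,fy=3.3,interpolation=cv2.INTER_CUBIC))
E
```

```text
(no output)
```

View pics/topc.png

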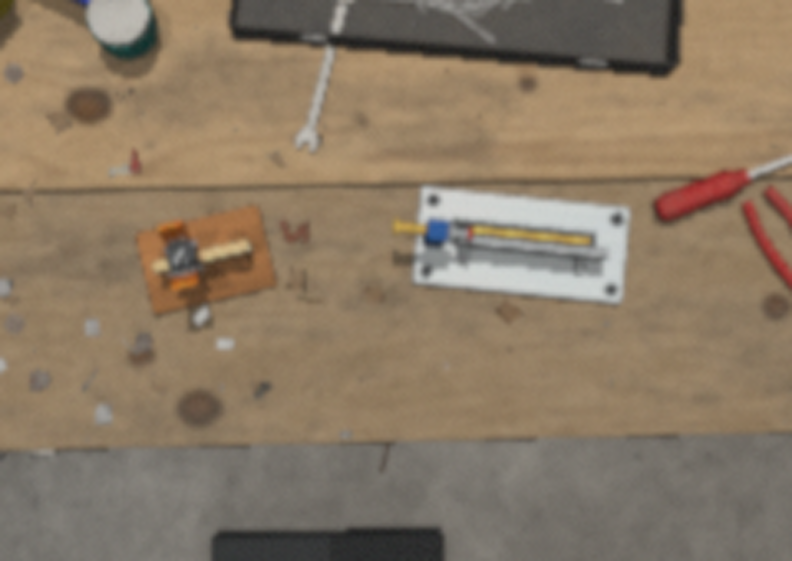

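View pics/scene0.png

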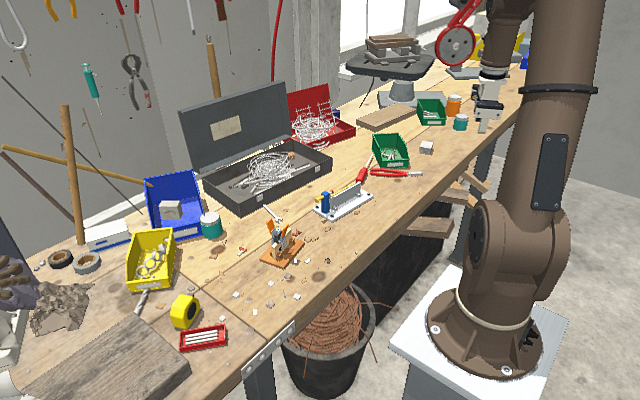

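```bash
cat >> h.py <<'E'
def ang(v): return np.degrees(np.arctan2(v[1],v[0]))
def goal(P,yaw_y,q0=None):
    """tool-frame offset/twist (normalised) to reach TCP P with tool down and tool y at yaw_y deg (mod 180)"""
    s=observe(); T=R.from_rotvec(s['ee_rot']).as_matrix()
    a=np.radians(yaw_y); y=np.array([np.cos(a),np.sin(a),0]); 
    if y@T[:,1]<0: y=-y
    z=np.array([0,0,-1.]); G=np.c_[np.cross(y,z),y,z]
    print('offset',(T.T@(np.array(P)-s['position'])/.15).round(4),'twist',(R.from_matrix(T.T@G).as_rotvec()/2/np.pi).round(4))
E
python3 - <<'E'
from h import *
c=calibration('top')
get_image('top')
f=lambda u,v,z: at_z(c,120+v/3.3,210+u/3.3,z)
print('jig corners'); J=[f(*p,.012) for p in [(424,187),(629,208),(622,301),(414,282)]]; print(np.round(J,4), np.mean(J,0), ang(J[0]-J[1]),ang(J[3]-J[2]))
Q=[f(*p,.01) for p in [(137,235),(259,205),(275,283),(154,314)]]; print(np.mean(Q,0), ang(Q[0]-Q[1]),ang(Q[3]-Q[2]))
a,b=f(155,265,.055),f(250,247,.055); print('rail',a,b,ang(a-b))
print('saddle', f(183,256,.083))
goal([.537,.112,.26],10)
E
```

```text
jig corners
[[ 0.5991 -0.1128  0.012 ]
 [ 0.5755 -0.3073  0.012 ]
 [ 0.4873 -0.2976  0.012 ]
 [ 0.5092 -0.1012  0.012 ]] [ 0.5427763  -0.20471707  0.012     ] 83.08525519923056 83.63132514321542
[0.53477007 0.09406105 0.01      ] 102.80926026928155 103.26941928259363
rail [0.52722088 0.13621121 0.055     ] [0.5419307  0.04978902 0.055     ] 99.65967311733792
saddle [0.53288204 0.10747675 0.083     ]
offset [ 3.544  -3.265  -0.1086] twist [ 0.      0.     -0.2054]
```

Request:
{"name": "jog_arm", "arguments": {
  "plan": [
    {"offset": [0.2,-0.18,-0.02],"twist": [0,0,0],"fingers": 1},
    {"offset": [0.5,-0.45,-0.05],"twist": [0,0,0],"fingers": 1},
    {"offset": [0.8,-0.74,-0.1],"twist": [0,0,0],"fingers": 1},
    {"offset": [1,-0.92,-0.1],"twist": [0,0,0],"fingers": 1}
  ]
}}

```text
clock: 1.45
position: [0.3499, -0.369, 0.2595]
ee_rot: [3.059, 0.711, 0.002]
force: [0.4, 0.1, 0.3]
width: 1.0
gripper_force: 0.0
```

Request:
{"name": "jog_arm", "arguments": {
  "plan": [
    {"offset": [0.33,-0.3,0],"twist": [0,0,0],"fingers": 1},
    {"offset": [0.66,-0.6,0],"twist": [0,0,0],"fingers": 1},
    {"offset": [1,-0.92,0],"twist": [0,0,0],"fingers": 1}
  ]
}}

```text
clock: 1.82
position: [0.4176, -0.1953, 0.2591]
ee_rot: [3.06, 0.708, 0.001]
force: [1.5, 0.7, 0.1]
width: 0.999
gripper_force: 0.0
```

Request:
{"name": "jog_arm", "arguments": {
  "plan": [
    {"offset": [0.3,-0.3,0],"twist": [0,0,-0.025],"fingers": 1},
    {"offset": [0.6,-0.6,0],"twist": [0,0,-0.05],"fingers": 1},
    {"offset": [0.9,-0.9,0],"twist": [0,0,-0.075],"fingers": 1},
    {"offset": [1,-0.92,0],"twist": [0,0,-0.1],"fingers": 1}
  ]
}}

```text
clock: 2.33
position: [0.4918, -0.0022, 0.2592]
ee_rot: [-2.682, -1.634, -0.003]
force: [-0.1, -1.0, -0.6]
width: 0.999
gripper_force: 0.0
```

```bash
python3 - <<'E'
from h import *
s=observe();print(s['clock'],s['position'],s['joints'].round(2),s['force'].round(1))
goal([.533,.107,.26],13)
E
```

```text
2.325 [ 0.49179357 -0.00224623  0.25920462] [ 0.24  0.24 -0.41  1.84  0.1   1.08 -0.69] [-0.1 -1.  -0.6]
offset [ 0.7732 -0.0897 -0.0038] twist [ 0.0002 -0.0003 -0.1119]
```

Request:
{"name": "jog_arm", "arguments": {
  "plan": [
    {"offset": [0.25,-0.03,0],"twist": [0,0,-0.028],"fingers": 1},
    {"offset": [0.5,-0.06,0.1],"twist": [0,0,-0.056],"fingers": 1},
    {"offset": [0.77,-0.09,0.2],"twist": [0,0,-0.084],"fingers": 1},
    {"offset": [0.77,-0.09,0.25],"twist": [0,0,-0.112],"fingers": 1},
    {"offset": [0.77,-0.09,0.25],"twist": [0,0,-0.112],"fingers": 1}
  ]
}}

```text
clock: 2.95
position: [0.533, 0.1012, 0.2205]
ee_rot: [-1.969, -2.446, 0.002]
force: [0.8, -0.8, 0.2]
width: 0.998
gripper_force: 0.0
```

```bash
python3 - <<'E'
from h import *
s=observe();print(s['clock'],s['position'],s['joints'].round(2),s['force'].round(1))
c=calibration('wrist')
im=save('wrist','w0.png')
for n,z in [('clamp',.055),('clamp_handles',.101),('rack',0)]:
    for q in landmark_of(n,'wrist')[:2]:
        row,col=q['at'][0]*400,q['at'][1]*640
        print(n,round(q['conf'],2),round(row),round(col),at_z(c,row,col,z).round(4))
E
```

```text
2.95 [0.53303957 0.10118384 0.22052453] [ 0.14  0.39 -0.56  1.77  0.23  1.05 -0.29] [ 0.8 -0.8  0.2]
clamp 0.95 180 318 [0.53   0.1105 0.055 ]
clamp_handles 0.9 193 321 [0.534  0.1074 0.101 ]
rack 0.92 185 316 [0.5312 0.0926 0.    ]
```

View pics/w0.png

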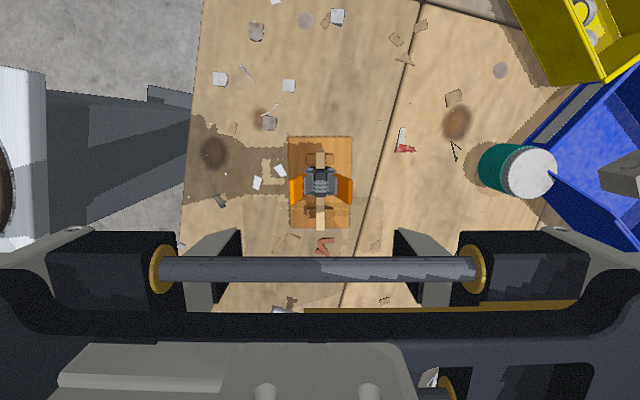

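```bash
python3 - <<'E'
from h import *
c=calibration('wrist'); im=cv2.imread('pics/w0.png')
a,b=at_z(c,150,320,.055),at_z(c,231,320,.055); print('rail',a,b,ang(a-b),np.hypot(*(a-b)[:2]))
hsv=cv2.cvtColor(im,cv2.COLOR_BGR2HSV)
m=(hsv[...,0]<20)&(hsv[...,1]>225)&(hsv[...,2]>150); m[:130]=0;m[235:]=0;m[:,:280]=0;m[:,360:]=0
cols=np.where(m.any(0))[0]; rows=np.where(m.any(1))[0]; print(cols.min(),cols.max(),rows.min(),rows.max())
for u in (cols.min(),cols.max()):
    r=np.where(m[:,u])[0]; print(u,r.min(),r.max(),at_z(c,r.mean(),u,.117))
goal([.5325,.1085,.099],13)
E
```

```text
rail [0.52674384 0.14199172 0.055     ] [0.5467041  0.05067039 0.055     ] 102.32933870061966 0.093477258747711
289 351 174 204
289 180 195 [0.50470474 0.1098755  0.117     ]
351 180 202 [0.559774   0.11764771 0.117     ]
offset [0.0538 0.0033 0.8185] twist [ 0.0001  0.0001 -0.0024]
```

Request:
{"name": "jog_arm", "arguments": {
  "plan": [
    {"offset": [0.03,0,0.1],"twist": [0,0,-0.002],"fingers": 1},
    {"offset": [0.063,0.003,0.25],"twist": [0,0,-0.002],"fingers": 1},
    {"offset": [0.063,0.003,0.45],"twist": [0,0,-0.002],"fingers": 1},
    {"offset": [0.063,0.003,0.65],"twist": [0,0,-0.002],"fingers": 1},
    {"offset": [0.063,0.003,0.76],"twist": [0,0,-0.002],"fingers": 1},
    {"offset": [0.063,0.003,0.8],"twist": [0,0,-0.002],"fingers": 1},
    {"offset": [0.063,0.003,0.8],"twist": [0,0,-0.002],"fingers": 1}
  ]
}}

```text
clock: 4.03
position: [0.532, 0.1107, 0.1014]
ee_rot: [1.954, 2.46, 0.0]
force: [0.7, 0.2, -0.0]
width: 0.999
gripper_force: 0.0
```

```bash
python3 - <<'E'
from h import *
s=observe();print(s['clock'],s['position'],s['ee_rot'],s['force'].round(1))
c=calibration('wrist'); im=get_image('wrist'); s2=get_image('scene'); 
a=cv2.resize(s2[170:290,210:370],(640,480),interpolation=cv2.INTER_CUBIC)
b=cv2.resize(im[100:400,120:520],(640,480))
cv2.imwrite('pics/g0.png',cv2.resize(np.hstack([a,b]),(800,300))[:,:,::-1])
E
```

```text
4.025 [0.53197089 0.11067684 0.10141335] [1.95359135e+00 2.46014320e+00 3.33190393e-04] [ 0.7  0.2 -0. ]
```

View pics/g0.png

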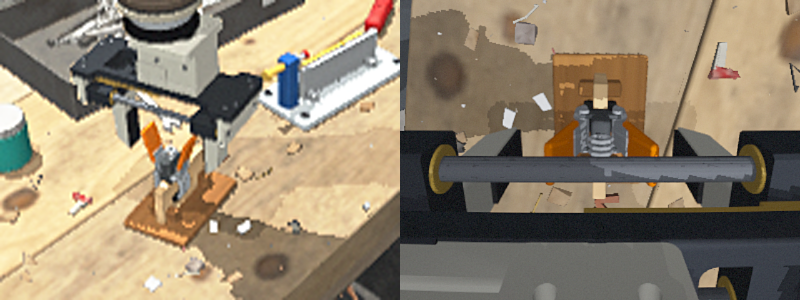

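The fingers straddle the orange handles, centred on the clamp (right panel, near column 600). Next is the squeeze.

Request:
{"name": "jog_arm", "arguments": {
  "newtons": 26,
  "plan": [
    {"offset": [0,0,0],"twist": [0,0,0],"fingers": 0.3},
    {"offset": [0,0,0],"twist": [0,0,0],"fingers": 0.1},
    {"offset": [0,0,0],"twist": [0,0,0],"fingers": -0.1},
    {"offset": [0,0,0],"twist": [0,0,0],"fingers": -0.4},
    {"offset": [0,0,0],"twist": [0,0,0],"fingers": -1},
    {"offset": [0,0,0],"twist": [0,0,0],"fingers": -1},
    {"offset": [0,0,0],"twist": [0,0,0],"fingers": -1},
    {"offset": [0,0,0],"twist": [0,0,0],"fingers": -1},
    {"offset": [0,0,0],"twist": [0,0,0],"fingers": -1},
    {"offset": [0,0,0],"twist": [0,0,0],"fingers": -1}
  ]
}}

```text
clock: 5.38
position: [0.5334, 0.1111, 0.1034]
ee_rot: [1.952, 2.458, 0.005]
force: [-2.1, -1.9, 20.2]
width: 0.299
gripper_force: 26.0
```

```bash
python3 - <<'E'
from h import *
s=observe();print(s['clock'],s['position'],s['width']*92,s['gripper_force'],s['force'].round(1))
im=get_image('wrist')
for n,z in [('clamp',.055),('clamp_handles',.101)]:
    c=calibration('wrist')
    for q in landmark_of(n,'wrist')[:1]:
        row,col=q['at'][0]*400,q['at'][1]*640
        print(n,round(q['conf'],2),round(row),round(col),at_z(c,row,col,z).round(4))
E
```

```text
5.375 [0.53340856 0.11109651 0.1034399 ] 27.538298914000347 25.99617898464203 [-2.1 -1.9 20.2]
clamp 0.9 223 315 [0.5304 0.1115 0.055 ]
clamp_handles 0.73 256 316 [0.532  0.1091 0.101 ]
```

Request:
{"name": "jog_arm", "arguments": {
  "plan": [
    {"offset": [0,0,-0.08],"twist": [0,0,0],"fingers": -1},
    {"offset": [0,0,-0.2],"twist": [0,0,0],"fingers": -1},
    {"offset": [0,0,-0.4],"twist": [0,0,0],"fingers": -1},
    {"offset": [0,0,-0.6],"twist": [0,0,0],"fingers": -1},
    {"offset": [-0.15,-0.03,-0.65],"twist": [0,0,0],"fingers": -1},
    {"offset": [-0.4,-0.08,-0.65],"twist": [0,0,0],"fingers": -1},
    {"offset": [-0.7,-0.14,-0.65],"twist": [0,0,0],"fingers": -1},
    {"offset": [-1,-0.19,-0.65],"twist": [0,0,0],"fingers": -1}
  ]
}}

```text
clock: 6.52
position: [0.5378, -0.0432, 0.1996]
ee_rot: [1.953, 2.461, 0.0]
force: [0.6, -1.0, -0.3]
width: 0.299
gripper_force: 26.0
```

Request:
{"name": "jog_arm", "arguments": {
  "plan": [
    {"offset": [-0.3,-0.06,0],"twist": [0,0,0.01],"fingers": -1},
    {"offset": [-0.6,-0.12,0],"twist": [0,0,0.025],"fingers": -1},
    {"offset": [-0.85,-0.17,0],"twist": [0,0,0.04],"fingers": -1},
    {"offset": [-1,-0.2,0],"twist": [0,0,0.054],"fingers": -1},
    {"offset": [-1,-0.2,0],"twist": [0,0,0.054],"fingers": -1},
    {"offset": [-1,-0.2,0],"twist": [0,0,0.054],"fingers": -1}
  ]
}}

```text
clock: 7.28
position: [0.5428, -0.1937, 0.1991]
ee_rot: [-2.338, -2.098, -0.001]
force: [0.2, 0.2, -1.1]
width: 0.301
gripper_force: 26.0
```

```bash
python3 - <<'E'
from h import *
s=observe();print(s['clock'],s['position'],s['ee_rot'],s['width']*92,s['gripper_force'],s['force'].round(1))
T=R.from_rotvec(s['ee_rot']).as_matrix(); print('tool y ang',ang(T[:,1]),'tilt',T[:,2])
c=calibration('wrist'); im=save('wrist','w1.png')
for n,z in [('clamp',s['position'][2]-.048),('clamp_handles',s['position'][2]-.002),('jig',0),('fence_top',.057),('strip',.012),('tip_range',.075)]:
    for q in landmark_of(n,'wrist')[:1]:
        row,col=q['at'][0]*400,q['at'][1]*640
        print(n,round(q['conf'],2),round(row),round(col),at_z(c,row,col,z).round(4))
E
```

```text
7.275 [ 0.54281916 -0.1936868   0.19909006] [-2.33806304e+00 -2.09761824e+00 -9.96745433e-04] 27.648650325999 25.973161160945892 [ 0.2  0.2 -1.1]
tool y ang -6.205587956320438 tilt [ 1.46893683e-04  7.86627338e-04 -9.99999680e-01]
clamp 0.89 223 317 [ 0.542  -0.1929  0.1511]
clamp_handles 0.89 252 316 [ 0.5413 -0.1932  0.1971]
jig 0.64 199 317 [ 0.5391 -0.2145  0.    ]
fence_top 0.64 211 318 [ 0.5411 -0.2132  0.057 ]
strip 0.7 196 325 [ 0.5493 -0.2097  0.012 ]
tip_range 0.65 158 318 [ 0.5472 -0.1555  0.075 ]
```

View pics/w1.png

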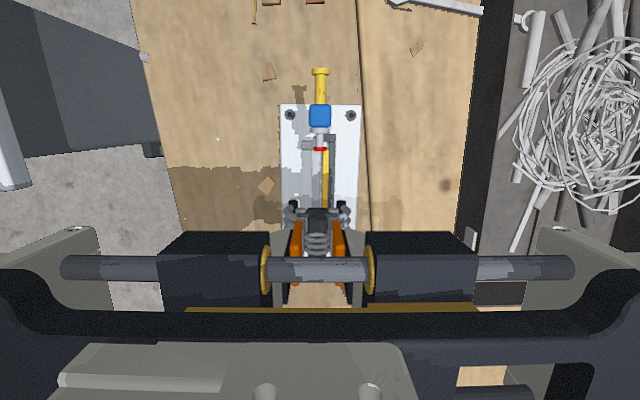

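```bash
python3 - <<'E'
import cv2
a=cv2.imread('pics/w1.png')
cv2.imwrite('pics/w1c.png',cv2.resize(a[95:215,265:375],None,fx=5,fy=5,interpolation=cv2.INTER_CUBIC))
E
```

```text
(no output)
```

View pics/w1c.png

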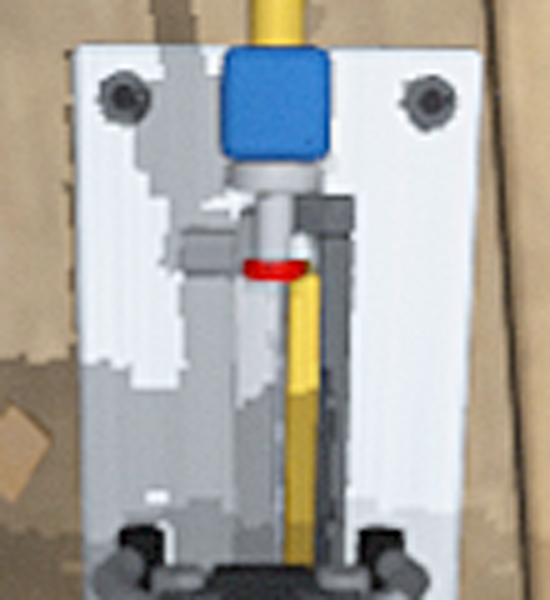

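```bash
cat > m.py <<'E'
from h import *
c=calibration('wrist'); print(c['position'])
f=lambda u,v,z: at_z(c,95+v/5,265+u/5,z)
A,B=f(77,47,.012),f(482,50,.012); print('end corners',A,B,np.linalg.norm(A-B),'dir x',ang(A-B)-90)
e=f(79,330,.012);print('left side dir',ang(A-e)); e2=f(468,440,.012);print('right side dir',ang(B-e2))
th=np.radians(83.4); ex=np.array([np.cos(th),np.sin(th)]); ey=np.array([-ex[1],ex[0]])
O=((A+B)/2)[:2]-.1*ex; print('jig O',O)
loc=lambda P:np.array([(P[:2]-O)@ex,(P[:2]-O)@ey]).round(4)*1000
print('post face',loc(f(222,160,.085)),loc(f(330,160,.085)))
print('tip end',loc(f(245,278,.075)),loc(f(307,278,.075)),loc(f(275,278,.081)))
for r in (400,480,550): print('fence L,R',loc(f(236,r,.057)),loc(f(285,r,.057)),'strip',loc(f(288,r,.057)),loc(f(318,r,.057)))
print('ft world', O+.001*ey)
E
python3 m.py
```

```text
[ 0.54915049 -0.1254042   0.34014961]
end corners [ 0.51125412 -0.10043176  0.012     ] [ 0.60047034 -0.11082598  0.012     ] 0.0898196638736299 dir x 83.35465999541276
left side dir 82.35256029337894
right side dir 83.81212403124985
jig O [ 0.54436852 -0.20496615]
post face [76.6 10.9] [76.7 -8. ]
tip end [55.2  6.9] [55.3 -4.6] [55.8  1.4]
fence L,R [29.   8.8] [29.  -1.1] strip [29.  -1.7] [29.1 -7.8]
fence L,R [12.3  8.8] [12.3 -1.3] strip [12.3 -1.9] [12.4 -8.1]
fence L,R [-2.7  8.8] [-2.7 -1.5] strip [-2.7 -2.1] [-2.6 -8.4]
ft world [ 0.54337514 -0.20485121]
```

```bash
python3 - <<'E'
from h import *
goal([.5436,-.2033,.140],-6.7)
E
```

```text
offset [-0.0581  0.0117  0.3918] twist [-0.     -0.      0.0011]
```

Request:
{"name": "jog_arm", "arguments": {
  "plan": [
    {"offset": [-0.03,0.006,0.05],"twist": [0,0,0.001],"fingers": -1},
    {"offset": [-0.058,0.012,0.15],"twist": [0,0,0.001],"fingers": -1},
    {"offset": [-0.058,0.012,0.28],"twist": [0,0,0.001],"fingers": -1},
    {"offset": [-0.058,0.012,0.37],"twist": [0,0,0.001],"fingers": -1},
    {"offset": [-0.058,0.012,0.39],"twist": [0,0,0.001],"fingers": -1},
    {"offset": [-0.058,0.012,0.39],"twist": [0,0,0.001],"fingers": -1}
  ]
}}

```text
clock: 8.38
position: [0.5437, -0.2038, 0.1402]
ee_rot: [-2.347, -2.088, 0.0]
force: [0.8, 0.0, -2.1]
width: 0.303
gripper_force: 26.0
```

```bash
python3 - <<'E'
from h import *
s=observe();print(s['clock'],s['position'],s['ee_rot'],s['force'].round(1))
im=get_image('wrist'); s2=get_image('scene')
b=cv2.resize(im[130:260,260:380],(480,520),interpolation=cv2.INTER_CUBIC)
a=cv2.resize(s2[140:240,280:400],(624,520),interpolation=cv2.INTER_CUBIC)
o=np.hstack([b,a]); cv2.imwrite('pics/w2.png',cv2.resize(o,(800,377))[:,:,::-1])
c=calibration('wrist')
for n,z in [('clamp',s['position'][2]-.048),('clamp_handles',s['position'][2]-.002)]:
    for q in landmark_of(n,'wrist')[:1]:
        row,col=q['at'][0]*400,q['at'][1]*640
        print(n,round(q['conf'],2),round(row),round(col),at_z(c,row,col,z).round(4))
E
```

```text
8.375 [ 0.54370195 -0.2037777   0.14018567] [-2.34735252e+00 -2.08778849e+00  1.03820368e-05] [ 0.8  0.  -2.1]
clamp 0.74 222 317 [ 0.543  -0.2024  0.0922]
clamp_handles 0.56 253 313 [ 0.5408 -0.2039  0.1382]
```

View pics/w2.png

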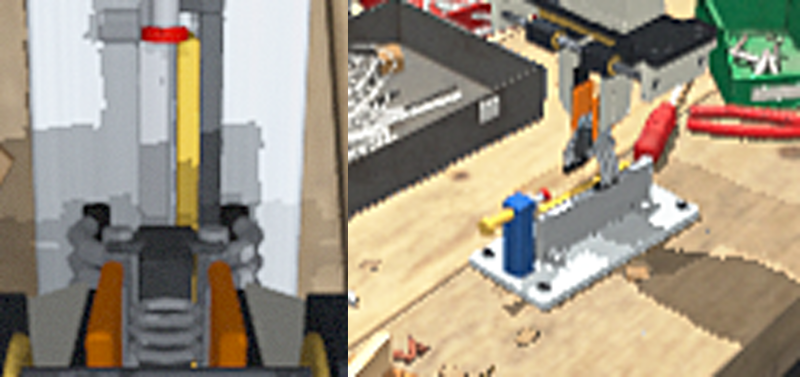

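The open jaws straddle the fence and strip: saddle at column 167, and fence plus strip centred near 169. Next, lower the clamp.

Request:
{"name": "jog_arm", "arguments": {
  "plan": [
    {"offset": [0,0,0.04],"twist": [0,0,0],"fingers": -1},
    {"offset": [0,0,0.09],"twist": [0,0,0],"fingers": -1},
    {"offset": [0,0,0.14],"twist": [0,0,0],"fingers": -1},
    {"offset": [0,0,0.18],"twist": [0,0,0],"fingers": -1},
    {"offset": [0,0,0.205],"twist": [0,0,0],"fingers": -1},
    {"offset": [0,0,0.215],"twist": [0,0,0],"fingers": -1},
    {"offset": [0,0,0.215],"twist": [0,0,0],"fingers": -1}
  ]
}}

```text
clock: 9.45
position: [0.5437, -0.2038, 0.108]
ee_rot: [2.347, 2.088, 0.0]
force: [0.4, -0.2, -1.1]
width: 0.3
gripper_force: 26.0
```

Request:
{"name": "jog_arm", "arguments": {
  "plan": [
    {"offset": [0,0,0.006],"twist": [0,0,0],"fingers": -1},
    {"offset": [0,0,0.012],"twist": [0,0,0],"fingers": -1},
    {"offset": [0,0,0.018],"twist": [0,0,0],"fingers": -1},
    {"offset": [0,0,0.018],"twist": [0,0,0],"fingers": -1}
  ]
}}

```text
clock: 9.95
position: [0.5438, -0.2039, 0.1056]
ee_rot: [2.347, 2.087, 0.0]
force: [-1.2, -0.6, 2.1]
width: 0.299
gripper_force: 26.0
```

Request:
{"name": "jog_arm", "arguments": {
  "plan": [
    {"offset": [0.03,0,0],"twist": [0,0,0],"fingers": -1},
    {"offset": [0.07,0,0],"twist": [0,0,0],"fingers": -1},
    {"offset": [0.11,0,0],"twist": [0,0,0],"fingers": -1},
    {"offset": [0.15,0,0],"twist": [0,0,0],"fingers": -1},
    {"offset": [0.19,0,0],"twist": [0,0,0],"fingers": -1},
    {"offset": [0.22,0,0],"twist": [0,0,0],"fingers": -1},
    {"offset": [0.22,0,0],"twist": [0,0,0],"fingers": -1}
  ]
}}

```text
clock: 10.82
position: [0.5482, -0.1716, 0.1062]
ee_rot: [2.346, 2.086, 0.0]
force: [-1.2, -6.6, 8.3]
width: 0.298
gripper_force: 26.0
```

```bash
python3 - <<'E'
from h import *
F=[]
for i in range(4):
    im=get_image('wrist'); s=observe(); F.append(s['force'])
print(s['clock'],s['position'],np.mean(F,0),np.std(F,0))
cv2.imwrite('pics/w3.png',cv2.resize(im[120:270,250:390],None,fx=4,fy=4,interpolation=cv2.INTER_CUBIC)[:,:,::-1])
E
```

```text
11.025 [ 0.54814096 -0.17174736  0.10610426] [-0.63877944 -5.85283784  9.40658158] [0.507076   0.47377569 0.41492187]
```

View pics/w3.png

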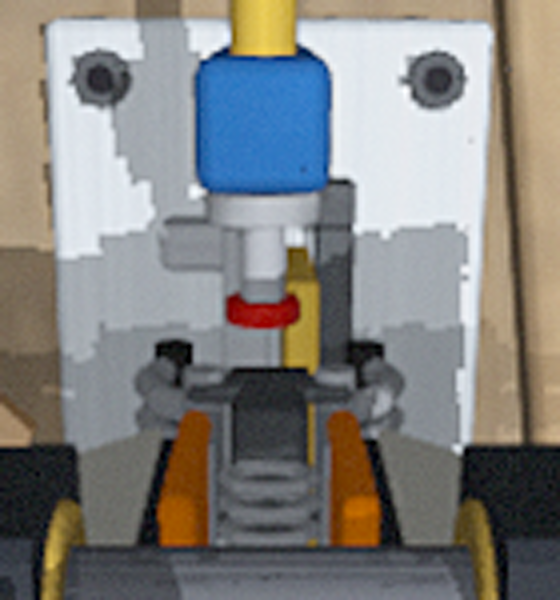

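Request:
{"name": "jog_arm", "arguments": {
  "plan": [
    {"offset": [0,0,-0.003],"twist": [0,0,0],"fingers": -1},
    {"offset": [0,0,-0.004],"twist": [0,0,0],"fingers": -1},
    {"offset": [0,0,-0.004],"twist": [0,0,0],"fingers": -1}
  ]
}}

```text
clock: 11.4
position: [0.5474, -0.1703, 0.1057]
ee_rot: [-2.346, -2.088, -0.0]
force: [-0.0, -1.6, 2.9]
width: 0.3
gripper_force: 26.0
```

```bash
python3 - <<'E'
from h import *
F=[]
for i in range(3):
    im=get_image('wrist'); s=observe(); F.append(s['force'])
print(s['clock'],s['position'],np.mean(F,0))
c=calibration('wrist'); g=lambda u,v,z: at_z(c,120+v/4,250+u/4,z)
th=np.radians(83.4); ex=np.array([np.cos(th),np.sin(th)]);O=np.array([.5434,-.2133])
for nm,P in [('saddle front top',g(270,370,.085)),('tip end top',g(263,328,.075)),('tip@.079',g(263,328,.079)),('post',g(263,192,.085)),('TCP',s['position'])]: print(nm,((P[:2]-O)@ex*1000).round(1))
E
```

```text
11.55 [ 0.54743415 -0.17033325  0.10574038] [-0.05914074 -0.08233803  1.95035133]
saddle front top 60.6
tip end top 64.4
tip@.079 65.5
post 87.6
TCP 43.1
```

Request:
{"name": "jog_arm", "arguments": {
  "plan": [
    {"offset": [0.01,0,0],"twist": [0,0,0],"fingers": -1},
    {"offset": [0.02,0,0],"twist": [0,0,0],"fingers": -1},
    {"offset": [0.027,0,0],"twist": [0,0,0],"fingers": -1},
    {"offset": [0.027,0,0],"twist": [0,0,0],"fingers": -1}
  ]
}}

```text
clock: 12.05
position: [0.5479, -0.1668, 0.1058]
ee_rot: [-2.347, -2.088, 0.0]
force: [-0.1, -0.7, 0.1]
width: 0.299
gripper_force: 26.0
```

```bash
cat > chk.py <<'E'
from h import *
F=[]
for i in range(4):
    im=get_image('wrist'); s=observe(); F.append(s['force'])
F=np.mean(F,0); c=calibration('wrist')
th=np.radians(83.4); ex=np.array([np.cos(th),np.sin(th),0]);O=np.array([.5434,-.2133,0])
hsv=cv2.cvtColor(im,cv2.COLOR_RGB2HSV)
h,sa,v=hsv[...,0],hsv[...,1],hsv[...,2]
red=((h<6)|(h>174))&(sa>180)&(v>90); red[:, :290]=0; red[:,345:]=0; red[:120]=0; red[230:]=0
blue=(h>100)&(h<115)&(sa>150); blue[:,:290]=0; blue[:,345:]=0; blue[210:]=0
def low(m):
    cols=[u for u in range(640) if m[:,u].sum()>3]; cols=cols[len(cols)//3:len(cols)-len(cols)//3]
    return np.mean([np.where(m[:,u])[0].max() for u in cols])+.5, np.mean(cols), np.mean([np.where(m[:,u])[0].min() for u in cols])
r,b=low(red),low(blue)
x=lambda row,col,z:((at_z(c,row,col,z)-O)@ex*1000)
print('t',s['clock'],'pos',s['position'].round(4),'F',F.round(2),'along',(F@ex).round(2),'TCPx',((s['position']-O)@ex*1000).round(1))
print('red rows',r,'tip',x(r[0],r[1],.075).round(1),'post',x(b[0],b[1],.085).round(1),'len',(x(b[0],b[1],.085)-x(r[0],r[1],.075)).round(1))
E
python3 chk.py
```

```text
t 12.25 pos [ 0.5479 -0.1667  0.1058] F [-0.04 -0.38  0.65] along -0.38 TCPx 46.8
red rows (np.float64(209.5), np.float64(317.0), np.float64(204.0)) tip 63.0 post 86.2 len 23.2
```

Request:
{"name": "jog_arm", "arguments": {
  "plan": [
    {"offset": [0.007,0,0],"twist": [0,0,0],"fingers": -1},
    {"offset": [0.013,0,0],"twist": [0,0,0],"fingers": -1},
    {"offset": [0.013,0,0],"twist": [0,0,0],"fingers": -1}
  ]
}}

```text
clock: 12.62
position: [0.5481, -0.1649, 0.1058]
ee_rot: [-2.347, -2.088, 0.0]
force: [-0.1, -0.2, -0.5]
width: 0.298
gripper_force: 26.0
```

```bash
python3 chk.py
```

```text
t 12.825 pos [ 0.5481 -0.1649  0.1058] F [-0.26 -0.09 -0.23] along -0.12 TCPx 48.7
red rows (np.float64(212.64285714285714), np.float64(317.0), np.float64(207.0)) tip 62.8 post 86.3 len 23.5
```

Request:
{"name": "jog_arm", "arguments": {
  "plan": [
    {"offset": [0.007,0,0],"twist": [0,0,0],"fingers": -1},
    {"offset": [0.013,0,0],"twist": [0,0,0],"fingers": -1},
    {"offset": [0.013,0,0],"twist": [0,0,0],"fingers": -1}
  ]
}}

```text
clock: 13.2
position: [0.5484, -0.163, 0.1058]
ee_rot: [-2.347, -2.088, 0.0]
force: [-0.6, 0.0, -0.9]
width: 0.298
gripper_force: 26.0
```

```bash
python3 chk.py
```

```text
t 13.4 pos [ 0.5484 -0.163   0.1058] F [ 0.7   0.55 -0.65] along 0.63 TCPx 50.5
red rows (np.float64(215.5), np.float64(316.5), np.float64(210.0)) tip 62.7 post 86.4 len 23.6
```

Request:
{"name": "jog_arm", "arguments": {
  "plan": [
    {"offset": [0.007,0,0.002],"twist": [0,0,0],"fingers": -1},
    {"offset": [0.013,0,0.003],"twist": [0,0,0],"fingers": -1},
    {"offset": [0.013,0,0.003],"twist": [0,0,0],"fingers": -1}
  ]
}}

```text
clock: 13.78
position: [0.5489, -0.1617, 0.1057]
ee_rot: [2.347, 2.087, 0.0]
force: [-0.3, -3.0, 2.6]
width: 0.303
gripper_force: 26.0
```

```bash
python3 chk.py
```

```text
t 13.975 pos [ 0.5489 -0.1616  0.1057] F [-0.75 -3.59  4.47] along -3.65 TCPx 52.0
red rows (np.float64(217.78571428571428), np.float64(316.0), np.float64(212.0)) tip 62.7 post 86.5 len 23.9
```

Request:
{"name": "jog_arm", "arguments": {
  "plan": [
    {"offset": [0.007,0,0],"twist": [0,0,0],"fingers": -1},
    {"offset": [0.013,0,0],"twist": [0,0,0],"fingers": -1},
    {"offset": [0.013,0,0],"twist": [0,0,0],"fingers": -1}
  ]
}}

```text
clock: 14.35
position: [0.5491, -0.1598, 0.1057]
ee_rot: [2.347, 2.087, -0.0]
force: [-1.2, -5.1, 5.2]
width: 0.295
gripper_force: 26.0
```

```bash
python3 chk.py
```

```text
t 14.55 pos [ 0.5491 -0.1598  0.1057] F [-0.81 -4.83  4.95] along -4.89 TCPx 53.8
red rows (np.float64(219.64285714285714), np.float64(316.0), np.float64(214.0)) tip 63.2 post 86.5 len 23.2
```

Request:
{"name": "jog_arm", "arguments": {
  "plan": [
    {"offset": [0.005,0,-0.001],"twist": [0,0,0],"fingers": -1},
    {"offset": [0.01,0,-0.002],"twist": [0,0,0],"fingers": -1},
    {"offset": [0.01,0,-0.002],"twist": [0,0,0],"fingers": -1}
  ]
}}

```text
clock: 14.92
position: [0.5492, -0.1577, 0.1057]
ee_rot: [2.347, 2.088, 0.0]
force: [0.9, -4.1, 2.6]
width: 0.302
gripper_force: 26.0
```

```bash
python3 chk.py; python3 - <<'E'
from h import *
cv2.imwrite('pics/w4.png',cv2.resize(get_image('wrist')[130:270,250:390],None,fx=4,fy=4,interpolation=cv2.INTER_CUBIC)[:,:,::-1])
E
```

```text
t 15.125 pos [ 0.5491 -0.1577  0.1057] F [ 1.02 -4.07  2.04] along -3.92 TCPx 55.9
red rows (np.float64(220.16666666666666), np.float64(316.5), np.float64(214.0)) tip 65.0 post 86.4 len 21.4
```

View pics/w4.png

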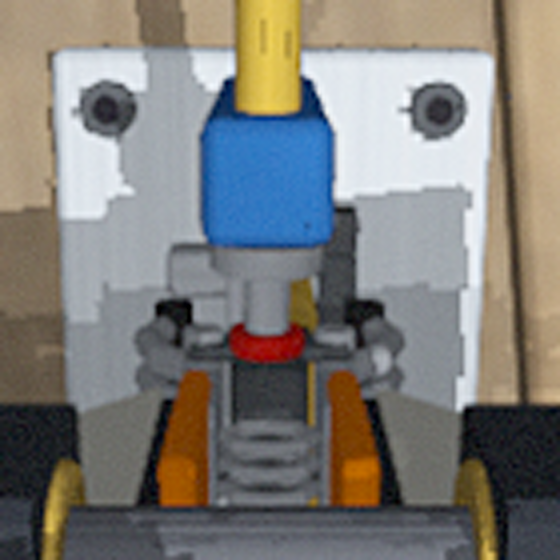

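The saddle now presses the red tip (crop 265,345). It is in about 2.4 mm and the force agrees. One more mm with a slight down-load, then I'll release while following the fingers down.

Request:
{"name": "jog_arm", "arguments": {
  "plan": [
    {"offset": [0.004,0,0],"twist": [0,0,0],"fingers": -1},
    {"offset": [0.007,0,0],"twist": [0,0,0],"fingers": -1},
    {"offset": [0.007,0,0.004],"twist": [0,0,0],"fingers": -0.6},
    {"offset": [0.007,0,0.006],"twist": [0,0,0],"fingers": -0.5}
  ]
}}

```text
clock: 15.68
position: [0.5492, -0.1568, 0.1055]
ee_rot: [2.347, 2.087, -0.0]
force: [-1.2, -4.2, 11.8]
width: 0.299
gripper_force: 26.0
```

```bash
python3 chk.py
```

```text
t 15.875 pos [ 0.5492 -0.1567  0.1055] F [-1.56 -4.21 10.26] along -4.36 TCPx 56.8
red rows (np.float64(220.33333333333334), np.float64(316.5), np.float64(214.5)) tip 65.9 post 86.7 len 20.9
```

Request:
{"name": "jog_arm", "arguments": {
  "plan": [
    {"offset": [0,0,0.002],"twist": [0,0,0],"fingers": -0.4},
    {"offset": [0,0,0.006],"twist": [0,0,0],"fingers": -0.34},
    {"offset": [0,0,0.011],"twist": [0,0,0],"fingers": -0.28},
    {"offset": [0,0,0.011],"twist": [0,0,0],"fingers": -0.28}
  ]
}}

```text
clock: 16.38
position: [0.5506, -0.1564, 0.1048]
ee_rot: [2.346, 2.086, 0.003]
force: [-0.6, -2.9, 14.8]
width: 0.358
gripper_force: 10.7
```

```bash
python3 chk.py
```

```text
t 16.575 pos [ 0.5506 -0.1564  0.1048] F [-0.66 -2.96 14.55] along -3.02 TCPx 57.3
red rows (np.float64(221.16666666666666), np.float64(314.5), np.float64(215.0)) tip 66.1 post 86.3 len 20.2
```

Request:
{"name": "jog_arm", "arguments": {
  "plan": [
    {"offset": [0,0,0.004],"twist": [0,0,0],"fingers": -0.22},
    {"offset": [0,0,0.008],"twist": [0,0,0],"fingers": -0.16},
    {"offset": [0,0,0.012],"twist": [0,0,0],"fingers": -0.1},
    {"offset": [0,0,0.012],"twist": [0,0,0],"fingers": -0.1}
  ]
}}

```text
clock: 17.08
position: [0.5511, -0.1564, 0.1034]
ee_rot: [2.345, 2.086, 0.005]
force: [0.3, -3.2, 16.4]
width: 0.454
gripper_force: 10.6
```

```bash
python3 chk.py
```

```text
t 17.275 pos [ 0.5511 -0.1564  0.1034] F [ 0.09 -3.06 16.55] along -3.03 TCPx 57.4
red rows (np.float64(222.16666666666666), np.float64(313.5), np.float64(216.0)) tip 66.0 post 86.6 len 20.7
```

Request:
{"name": "jog_arm", "arguments": {
  "plan": [
    {"offset": [0,0,0.004],"twist": [0,0,0],"fingers": -0.05},
    {"offset": [0,0,0.008],"twist": [0,0,0],"fingers": 0.0},
    {"offset": [0,0,0.011],"twist": [0,0,0],"fingers": 0.05},
    {"offset": [0,0,0.011],"twist": [0,0,0],"fingers": 0.05}
  ]
}}

```text
clock: 17.77
position: [0.5491, -0.1559, 0.1006]
ee_rot: [-2.347, -2.088, -0.001]
force: [-2.9, -1.6, 12.3]
width: 0.527
gripper_force: 7.2
```

```bash
python3 chk.py
```

```text
t 17.975 pos [ 0.5491 -0.1559  0.1006] F [-2.7  -1.81 12.35] along -2.11 TCPx 57.7
red rows (np.float64(224.33333333333334), np.float64(316.5), np.float64(218.0)) tip 65.9 post 86.5 len 20.6
```

Request:
{"name": "jog_arm", "arguments": {
  "plan": [
    {"offset": [0,0,0.003],"twist": [0,0,0],"fingers": 0.1},
    {"offset": [0,0,0.006],"twist": [0,0,0],"fingers": 0.15},
    {"offset": [0,0,0.008],"twist": [0,0,0],"fingers": 0.2},
    {"offset": [0,0,0.008],"twist": [0,0,0],"fingers": 0.25}
  ]
}}

```text
clock: 18.48
position: [0.5485, -0.1557, 0.0981]
ee_rot: [-2.345, -2.087, 0.001]
force: [-0.0, -0.8, 0.1]
width: 0.62
gripper_force: 0.0
```

```bash
python3 chk.py
```

```text
t 18.675 pos [ 0.5488 -0.1564  0.0982] F [ 0.09  0.32 -0.17] along 0.33 TCPx 57.1
red rows (np.float64(225.33333333333334), np.float64(317.5), np.float64(219.0)) tip 65.5 post 86.5 len 21.0
```

Request:
{"name": "jog_arm", "arguments": {
  "plan": [
    {"offset": [0,0,0],"twist": [0,0,0],"fingers": 0.6},
    {"offset": [0,0,0],"twist": [0,0,0],"fingers": 1},
    {"offset": [0,0,0],"twist": [0,0,0],"fingers": 1},
    {"offset": [0,0,0],"twist": [0,0,0],"fingers": 1},
    {"offset": [0,0,0],"twist": [0,0,0],"fingers": 1},
    {"offset": [0,0,-0.1],"twist": [0,0,0],"fingers": 1},
    {"offset": [0,0,-0.25],"twist": [0,0,0],"fingers": 1},
    {"offset": [0,0,-0.45],"twist": [0,0,0],"fingers": 1},
    {"offset": [0,0,-0.7],"twist": [0,0,0],"fingers": 1},
    {"offset": [-0.3,0,-0.7],"twist": [0,0,0],"fingers": 1},
    {"offset": [-0.3,0,-0.7],"twist": [0,0,0],"fingers": 1}
  ]
}}

```text
clock: 20.05
position: [0.5432, -0.2058, 0.2049]
ee_rot: [2.351, 2.079, -0.002]
force: [-0.1, 1.3, 0.1]
width: 1.001
gripper_force: 0.0
```

```bash
python3 - <<'E'
from h import *
s=observe();print(s['clock'],s['position'],s['force'].round(1),s['width'])
c=calibration('wrist'); im=get_image('wrist'); s2=get_image('scene')
for n,z in [('clamp',.057),('clamp_handles',.103),('strip',.012)]:
    for q in landmark_of(n,'wrist')[:1]:
        print(n,round(q['conf'],2),at_z(c,q['at'][0]*400,q['at'][1]*640,z).round(4))
b=cv2.resize(im[90:250,240:400],(560,560),interpolation=cv2.INTER_CUBIC)
a=cv2.resize(s2[150:230,290:370],(560,560),interpolation=cv2.INTER_CUBIC)
cv2.imwrite('pics/end.png',cv2.resize(np.hstack([b,a]),(800,400))[:,:,::-1])
E
```

```text
20.05 [ 0.54323973 -0.20577711  0.20487307] [-0.1  1.3  0.1] 1.0005581796396392
clamp 0.97 [ 0.5454 -0.159   0.057 ]
clamp_handles 0.85 [ 0.5472 -0.1584  0.103 ]
strip 0.67 [ 0.547  -0.2081  0.012 ]
```

View pics/end.png

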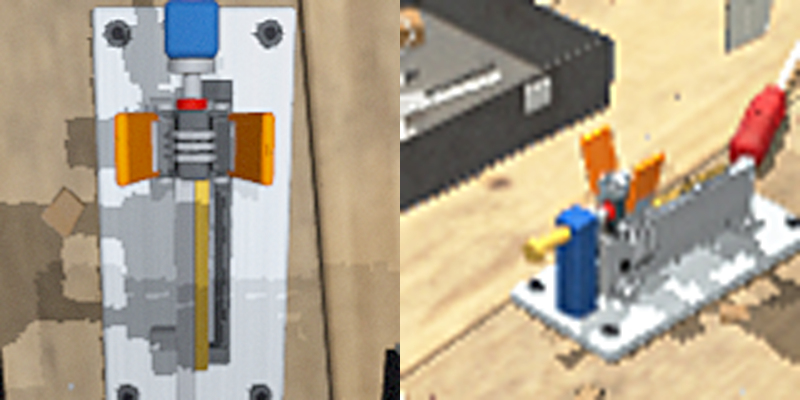

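The end view shows the strip flat against the fence, the jaws shut, the saddle against the pressed-in red tip (190,105), and the robot clear of everything.

```bash
python3 -c "
from cell import *
print(sign_off())"
```

```text
the job is handed in; nothing more can be done
None
```

The job is handed in at about 20 s. The clamp is down on the fence, holding the strip flat, and it leans on the red tip, pressed in about 2.5–3 mm, with the robot clear of everything.

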